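# Release the green lane and roll the last green cell out of the bin

## Task

I need the last green cell out of the sloped three-lane bin. On the green cell's lane pull the red spring pin up and turn its knob counter-clockwise to the stop so that it settles in its rest notch and stays out; the cell then rolls down to the scoop lip, and from there push it with a fingertip up over the lip into the black-matted tray in front, where it must come to rest; do not lift it up out of the bin. Leave the green lane's pin parked, both purple lanes locked with their cells in place, and the things beside the bin where they are.

Things in the scene. Friction and masses are not known exactly. Their poses are not given: they have to be found in the camera images.
- bin: Grey base plate of the three-lane cell bin, 268 mm (x) by 234 mm (y), fixed. Origin on the bench below the middle lane's trough line; x points up the lanes, away from the front tray, z up. The lanes stand side by side at y = -74, 0 and 74 mm in any order, each 73 mm wide outside.
- green_lane: Blue lane holding the only green cell. Origin on the bench below its trough, mid-width; x to the back, z up. Inner width 68 mm, side sheets 2.5. Smooth floor, z = 14 mm at x = -3, rises 9 degrees to the back (18 at x = 20, 29 at x = 92). In front of x = -3 a smooth lip rises at 28 degrees to z = 24 at x = -22 to -25, then falls to the tray at x = -51. Side sheets stand 10 to 25 mm above the floor.
- purple_lane_a: A lane of the same make with two purple cells behind its stop pin; frame as for green_lane.
- purple_lane_b: The other lane of the same make with two purple cells behind its stop pin; frame as for green_lane.
- tray_middle (a point): Middle of the pick-up tray floor (black rubber mat, 4 mm above the bench) at the front of the bin, shared by all lanes: in the bin frame from x = -115 to -51 mm and over the full width, with 16 mm high front and side walls.
- green_lane_trough (a point): Point on the floor of the green lane's trough, middle of its width, 14 mm above the bench: where a released cell comes to lie against the foot of the lip (its middle then about 10 mm above this point). Pushed at or above mid-height by a grippy fingertip it tends to wedge against the lip; pushed below mid-height, rising with the lip, it goes over easily.
- green_lane_crest (a point): Middle of the crest of the green lane's lip, 10 mm above the trough and 23 mm in front of it.
- green_pin (a joint): Lift of the green lane's stop pin (spring plunger) in m: 0 = down, blocking the lane (tip 7 mm above its floor); at most 0.019. A spring pulls it down with 3 N when down, 8 N at the top. In its rest notch it stays at about 0.013 and the cell passes below.
- green_knob (a joint): Turn of the green lane's knob in rad, 0 as found, positive counter-clockwise from above, stop at 1.27. Its cross pin lies in a deep slot at 0: lift the pin 0.0155 or more to turn it. At the stop it drops about 2 mm into the rest notch when let go; between 0.3 and 1.0 it only lies on the flat sleeve top, not in the notch. Turning takes about 0.02 N m.
- green_knob_grip (a point): Middle of the red round knob of the green lane's pin: 22 mm diameter, 17 mm tall (8.5 below to 8.5 above), axis upright; the point moves with the knob. 92 mm behind the trough, 79 mm above the bench when down. Below it a steel sleeve, 24 mm diameter, on a bridge over the lane (x = 81 to 103, top at z = 54 mm). Lane open above in front of the bridge; two guard wires run over it behind.
- purple_pin_a (a joint): Lift of the stop pin of purple_lane_a in m, 0 = down.
- purple_pin_b (a joint): Lift of the stop pin of purple_lane_b in m, 0 = down.
- green_cell: The green lithium cell, round, 18 mm in diameter, 64 mm long along its own y axis, about 46 g. It lies across its lane, behind the stop pin, and rolls down to the trough by itself when the pin is out. In the tray it may roll and rock for a second or two.
- green_cell_middle (a point): Middle of the green cell, on its axis.
- flux_jar: Flux jar with a green lid, 44 mm in diameter, 34 mm tall, stands left of the bin. Origin at its underside.
- amber_tape: Roll of amber tape, 61 mm in diameter, 19 mm tall, lies right of the bin. Origin at its underside.
- green_screwdriver: Screwdriver with green handle, 168 mm long along its y axis, lies left of the bin. Origin at its underside.
- purple_cell_1_middle (a point): Middle of a purple cell (same size as the green one) in purple_lane_a, on its axis.
- purple_cell_2_middle (a point): Middle of a purple cell (same size as the green one) in purple_lane_a, on its axis.
- purple_cell_3_middle (a point): Middle of a purple cell (same size as the green one) in purple_lane_b, on its axis.
- purple_cell_4_middle (a point): Middle of a purple cell (same size as the green one) in purple_lane_b, on its axis.
There are look-alikes about, which are no part of the job. Leave any orange look-alike of the purple_lane_b alone.

How it is judged:
By the outcome, as a careful person would: the job done as asked, in the order asked, and still so for the second after the job is handed in, with the robot touching nothing.
It also fails if it takes over 48 s, if anything falls off the work surface, if the arm or the gripper's body presses on something with over 40 N, if the wrist force passes 120 N, or if a joint passes its speed limit or range.

## Robot

A 6-joint arm with a two-finger parallel gripper is mounted at the origin on a cart in front of the work surface, level with it; the furniture and walls round the work are solid. World frame = base frame: x ahead of the robot, y to its left, z up, the work surface at z = 0. Lengths are in m, angles in rad, forces in N, time in s.
With the tool pointing down it reaches from about 0.35 to 1 m from the base axis. Payload 7.1 kg.
Tool frame: the origin (TCP) lies at the centre of the arm's flange, where the gripper is bolted on; the fingertips stand 173 mm ahead of it and the grasp point (between the pads) lies ctrl.tcp_to_grasp ahead of it (ctrl.tcp_to_grasp is the distance from the TCP to the grasp point, in m); z points along the fingers, y is the line along which they close (so a half turn about z gives the same grasp; the last joint's range is limited). The gripper opens to 85 mm and grips with 20 to 120 N. Pads are 22 mm wide; open, the fingers measure 114 mm over their backs; the gripper's body (76 mm by 85 mm) begins 54 mm behind the grasp point. The pads swing forward as they close: fully open they stand 13 mm farther back than shut.
Start: joints at [-1.296, 0.423, 1.63, -0, 1.089, -0.019], TCP at [0.181, -0.598, 0.405] pointing down, gripper open.
Joint ranges: [-3, 3], [-0.9, 2.11], [0.09, 2.58], [-1.31, 4.45], [0.11, 2.69], [-2.54, 2.54]. Speed limits (rad/s): [2.39, 2.39, 3.01, 3.14, 3.14, 3.14].

## Interface

Orientations are given as a unit quaternion [x, y, z, w].
In Python, from workcell import readout, optics, close_job, ctrl gives the robot as it stands.
- The arm moves only by the shell command python3 -m jog 'ROWS'. ROWS is JSON, a list of rows, each an object of numbers: "ax", "ay", "az": the turn, a rotation vector about the tool's x, y, z in degrees; "tx", "ty", "tz": the shift along the tool's x, y, z in units of 50 mm (1.0 is 50 mm); "gripper": the closure, from 0 (fully open) to 1 (shut). A call has 1 to 12 rows; each row shifts and turns the commanded pose from where the row before left it, along the tool's axes as they then stand; what a row does not reach is not made up. A row lasts 1/8 s, in which the tool goes at most 62.5 mm and 10.7 degrees, less where a joint would pass 70% of its speed; a pose out of reach is approached as far as the arm can. A call is refused whole if a number of a shift passes 1 or a number of a turn 10.7, either way. A call with a gripper value outside its range is refused whole. The fingers move at their own pace and stop on an object; the grip force is fixed at half the most. Time passes only in rows, so rows that do not move let the fingers close. It gives the time, the measured TCP pose, the force, the opening and the grip force at its end, in the units of the state.
- readout.state(): the state, without advancing time (a new reading comes with each control period).
- optics.capture(name): name is "scene" or "top" or "wrist"; returns (picture, depth): 420x560x3 uint8, red, green, blue; 420x560 float32, m along the optical axis (not along the pixel's ray), 0 where there is no reading.
- optics.get_calibration(name): a dict with "fx", "fy", "cx", "cy" (pixels), "extrinsics" (4x4, takes a point from world to camera coordinates); the wrist camera has in their place "T_tool_cam" (4x4, takes a point from camera to tool coordinates, whose origin is the TCP and whose axes are the flange's). Camera axes: x right, y up, looking along -z (the intrinsics and any distortion apply to the point x, -y, -z); pixel columns grow to the right and rows downward; lengths in m; the calibration is good to about 2 mm. A picture is of the moment at which its call begins: read the wrist's pose just before it. get_calibration takes no time and is no camera call.
- close_job(): hands the job in; it is judged then, once.
The state is a dict: "time": time; "joint_pos": joint angles; "qd": joint speeds; "effort": joint torques, N m; "tcp_pos": TCP position; "tcp_rot": TCP orientation; "wrist_force": force on the tool from outside, world axes, zero at the start; "ft_torque": the same for the moment, N m; "opening": finger opening in m; "grip_force": force on a finger pad.
Only numpy, scipy, OpenCV 4.12 (cv2) and the standard library are available. Lean on these libraries where they do the work, as an engineer would, in place of code of your own. Each camera call takes 0.05 s, during which the arm holds its last target. There are 200 camera calls.

## Working session

There is one attempt and no reset: what is moved stays moved. The work goes in short steps, Python scripts to look and compute and a shell command to move; the robot and the scene stay as the last step left them, time stands still between calls to the robot, and variables do not carry over. Pictures are saved under pics/ and viewed, at most 11 in all, crops included, and the job is handed in when it is done.

```bash
ls; mkdir -p pics; cat > h.py <<'E'
import numpy as np, cv2
from workcell import readout, optics, ctrl
from scipy.spatial.transform import Rotation as R
def T_tool():
    s=readout.state(); T=np.eye(4); T[:3,:3]=R.from_quat(s['tcp_rot']).as_matrix(); T[:3,3]=s['tcp_pos']; return T
def cap(name):
    T=T_tool(); rgb,d=optics.capture(name); c=optics.get_calibration(name)
    Twc=T@np.array(c['T_tool_cam']) if name=='wrist' else np.linalg.inv(np.array(c['extrinsics']))
    return rgb,d,c,Twc
def pt(u,v,d,c,Twc):
    p=np.array([(u-c['cx'])/c['fx']*d,-(v-c['cy'])/c['fy']*d,-d,1]); return (Twc@p)[:3]
def ray(u,v,z,c,Twc):
    a=pt(u,v,1,c,Twc); o=Twc[:3,3]; return o+(a-o)*(z-o[2])/(a[2]-o[2])
def save(n,img,s=1): cv2.imwrite(n,cv2.resize(img[:,:,::-1],None,fx=s,fy=s,interpolation=cv2.INTER_CUBIC))
E
python3 - <<'E'
from h import *
print(ctrl.tcp_to_grasp, readout.state()); 
ims=[]
for n in('scene','top'):
    r,d,c,T=cap(n); np.savez(f'{n}.npz',r=r,d=d,T=T); print(n,c, T[:3,3]); save(f'pics/{n}.png',r)
E
```

```text
pics
0.1547 {'time': 0.0, 'joint_pos': array([-1.29600750e+00,  4.23900293e-01,  1.63072954e+00, -1.90043677e-05,
        1.08858721e+00, -1.90309729e-02]), 'qd': array([-4.59919509e-04,  1.30946204e-03, -5.73598056e-04, -5.92263031e-04,
       -1.00838047e-03, -5.23855331e-05]), 'effort': array([ 9.33889605e-04, -5.57377625e+01, -2.81741738e+01,  1.52684047e-04,
        7.45863217e-03, -5.70978827e-06]), 'tcp_pos': array([ 0.18093204, -0.59793568,  0.40389281]), 'tcp_rot': array([ 9.89227163e-01,  1.46386341e-01, -1.11925735e-04, -8.04486640e-04]), 'wrist_force': array([0.40103891, 0.00874546, 0.2158513 ]), 'ft_torque': array([-0.00883514, -0.00495496,  0.06558424]), 'grip_force': 0.0, 'opening': 0.08501532364229619}
scene {'fx': 414.6134584324602, 'fy': 414.6134584324602, 'cx': 286.64967852239624, 'cy': 205.55931220504903, 'extrinsics': array([[ 0.81593144, -0.57806578, -0.00978933, -0.47506176],
       [ 0.23298207,  0.31326001,  0.92064517, -0.1926757 ],
       [-0.52912686, -0.75346408,  0.39027765, -0.84484847],
       [ 0.        ,  0.        ,  0.        ,  1.        ]])} [-0.01452421 -0.85082233  0.50246089]
top {'fx': 522.3735166319696, 'fy': 522.3735166319696, 'cx': 274.2360055143248, 'cy': 206.48855267098963, 'extrinsics': array([[ 1.32728442e-01, -9.91152326e-01, -4.77815183e-04,
        -1.26289673e-01],
       [ 9.70829519e-01,  1.29909796e-01,  2.01527886e-01,
        -5.23078284e-01],
       [-1.99682760e-01, -2.72123595e-02,  9.79482661e-01,
        -1.17602100e+00],
       [ 0.00000000e+00,  0.00000000e+00,  0.00000000e+00,
         1.00000000e+00]])} [ 0.28975095 -0.08922162  1.25724669]
```

View pics/scene.png

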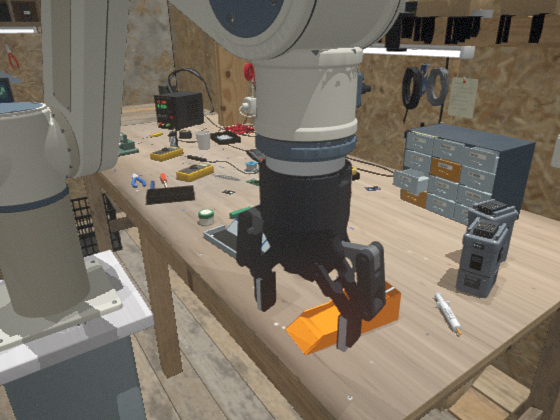

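View pics/top.png

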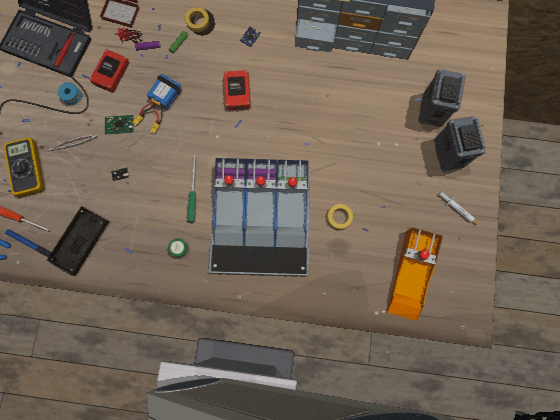

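The top view shows the bin with red knobs at about (229,181), (261,181) and (293,182). The purple cells are behind the left and middle knobs, and a green one is behind the right knob at (293,170). The orange look-alike lane at (415,275) stands alone and isn't part of the job. I'll confirm with a crop and measure.

```bash
python3 - <<'E'
from h import *
f=np.load('top.npz'); r,d,T=f['r'],f['d'],f['T']; c=optics.get_calibration('top')
save('pics/crop.png',r[145:285,195:330],4)
h=cv2.cvtColor(r,cv2.COLOR_RGB2HSV)
m=(((h[...,0]<8)|(h[...,0]>172))&(h[...,1]>170)&(h[...,2]>90)).astype(np.uint8); m[:150]=0;m[:,:205]=0;m[230:]=0;m[:,320:]=0
n,l,s,ce=cv2.connectedComponentsWithStats(m)
K=[]
for i in range(1,n):
    if s[i,4]>15: p=ray(*ce[i],.083,c,T); K.append(p); print(ce[i],s[i,4],p.round(4))
m=(h[...,2]<50).astype(np.uint8); m[:235]=0;m[285:]=0;m[:,:200]=0;m[:,320:]=0
n,l,s,ce=cv2.connectedComponentsWithStats(m); i=1+s[1:,4].argmax()
q=cv2.minAreaRect(cv2.findContours((l==i).astype(np.uint8),0,2)[0][0]); print(q)
for b in cv2.boxPoints(q): print(b,ray(*b,.004,c,T).round(4))
m=((h[...,0]>40)&(h[...,0]<80)&(h[...,1]>80)).astype(np.uint8); m[:150]=0;m[200:]=0;m[:,:275]=0;m[:,312:]=0
v,u=np.nonzero(m); print('green',u.mean(),v.mean(),len(u),ray(u.mean(),v.mean(),.045,c,T), np.median(d[v,u]))
E
```

```text
[228.53703704 179.55555556] 54 [0.5783 0.0569 0.083 ]
[260.33898305 180.42372881] 59 [ 0.586  -0.0165  0.083 ]
[292.31034483 181.72413793] 58 [ 0.5928 -0.0903  0.083 ]
((258.62921142578125, 259.1067199707031), (93.51837921142578, 25.459577560424805), 1.6846843957901)
[211.51599 270.45633] [0.3707 0.0734 0.004 ]
[212.26447 245.00775] [0.4314 0.0812 0.004 ]
[305.74243 247.75711] [ 0.4547 -0.1431  0.004 ]
[304.99396 273.2057 ] [ 0.3939 -0.1487  0.004 ]
green 292.2162162162162 178.1891891891892 37 [ 0.61121097 -0.08905329  0.045     ] 1.2471479
```

View pics/crop.png

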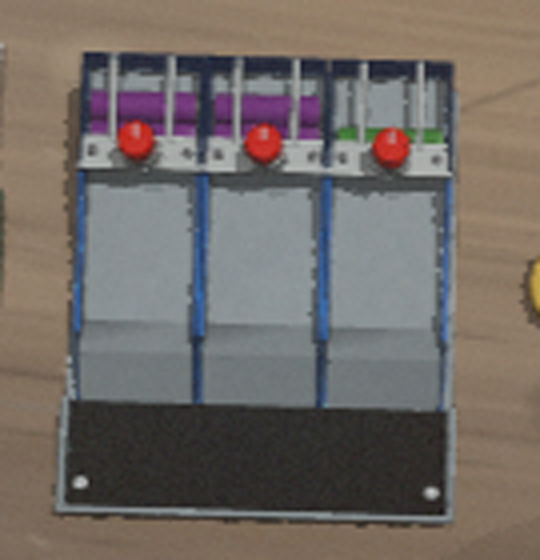

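The crop confirms it: the rightmost lane, with its knob at top-view pixel (292,181) and a green cell behind it, is the green lane. The other two hold purple cells, and the orange lane is separate. Moving above the green knob.

```bash
python3 -m jog '[{"tx":0.9,"ty":-0.61,"gripper":0.5},{"tx":0.9,"ty":-0.61},{"tx":0.9,"ty":-0.61},{"tx":0.9,"ty":-0.61},{"tx":0.9,"ty":-0.61},{"tx":0.9,"ty":-0.61},{"tx":0.9,"ty":-0.61},{"tx":0.9,"ty":-0.61},{"tx":0.9,"ty":-0.61},{"tx":0.9,"ty":-0.61},{"tx":0.9,"ty":-0.61},{"tx":0.9,"ty":-0.61}]' && python3 - <<'E'
from h import *
r,d,c,T=cap('wrist'); np.savez('wrist.npz',r=r,d=d,T=T); save('pics/w1.png',r)
print(c,T.round(3)); print(T_tool().round(4), readout.state()['joint_pos'])
h=cv2.cvtColor(r,cv2.COLOR_RGB2HSV)
m=(((h[...,0]<8)|(h[...,0]>172))&(h[...,1]>170)&(h[...,2]>90)).astype(np.uint8)
n,l,s,ce=cv2.connectedComponentsWithStats(m)
for i in range(1,n):
    if s[i,4]>60: print(ce[i],s[i],np.median(d[l==i]),ray(*ce[i],.083,c,T).round(4),pt(*ce[i],np.median(d[l==i]),c,T).round(4))
E
```

```text
invalid input at $[0]: expected keys ax, ay, az, tx, ty, tz, gripper
```

```bash
python3 -m jog '[{"ax":0,"ay":0,"az":0,"tx":0.9,"ty":-0.61,"tz":0,"gripper":0.5},{"ax":0,"ay":0,"az":0,"tx":0.9,"ty":-0.61,"tz":0,"gripper":0.5},{"ax":0,"ay":0,"az":0,"tx":0.9,"ty":-0.61,"tz":0,"gripper":0.5},{"ax":0,"ay":0,"az":0,"tx":0.9,"ty":-0.61,"tz":0,"gripper":0.5},{"ax":0,"ay":0,"az":0,"tx":0.9,"ty":-0.61,"tz":0,"gripper":0.5},{"ax":0,"ay":0,"az":0,"tx":0.9,"ty":-0.61,"tz":0,"gripper":0.5},{"ax":0,"ay":0,"az":0,"tx":0.9,"ty":-0.61,"tz":0,"gripper":0.5},{"ax":0,"ay":0,"az":0,"tx":0.9,"ty":-0.61,"tz":0,"gripper":0.5},{"ax":0,"ay":0,"az":0,"tx":0.9,"ty":-0.61,"tz":0,"gripper":0.5},{"ax":0,"ay":0,"az":0,"tx":0.9,"ty":-0.61,"tz":0,"gripper":0.5},{"ax":0,"ay":0,"az":0,"tx":0.9,"ty":-0.61,"tz":0,"gripper":0.5},{"ax":0,"ay":0,"az":0,"tx":0.9,"ty":-0.61,"tz":0,"gripper":0.5}]' && cat > look.py <<'E'
from h import *
import sys
r,d,c,T=cap('wrist'); save(f'pics/{sys.argv[1]}.png',r); np.savez('wrist.npz',r=r,d=d,T=T)
print(T.round(3)); print(T_tool().round(4), readout.state()['joint_pos'])
h=cv2.cvtColor(r,cv2.COLOR_RGB2HSV)
m=(((h[...,0]<8)|(h[...,0]>172))&(h[...,1]>170)&(h[...,2]>90)).astype(np.uint8)
n,l,s,ce=cv2.connectedComponentsWithStats(m)
for i in range(1,n):
    if s[i,4]>60: print(ce[i],s[i],np.median(d[l==i]),ray(*ce[i],.085,c,T).round(4),pt(*ce[i],np.median(d[l==i]),c,T).round(4))
E
python3 look.py w1
```

```text
time: 1.6
tcp_pos: [0.5927, -0.0899, 0.4044]
tcp_rot: [0.989, 0.146, -0.0, -0.0]
wrist_force: [1.1, 0.2, -1.2]
opening: 0.0425
grip_force: 0.0
[[ 0.291  0.904  0.314  0.674]
 [-0.957  0.275  0.095 -0.066]
 [-0.    -0.329  0.944  0.373]
 [ 0.     0.     0.     1.   ]]
[[ 0.9565  0.2918  0.0031  0.596 ]
 [ 0.2918 -0.9565  0.0022 -0.0858]
 [ 0.0036 -0.0011 -1.      0.4047]
 [ 0.      0.      0.      1.    ]] [-0.16333866  0.3892272   1.68298998  0.00300876  1.06663657  1.10993972]
[503.45454545 358.32900433] [491 348  24  20 231] 0.37100986 [ 0.4716 -0.3989  0.085 ] [ 0.4697 -0.4021  0.0822]
```

View pics/w1.png

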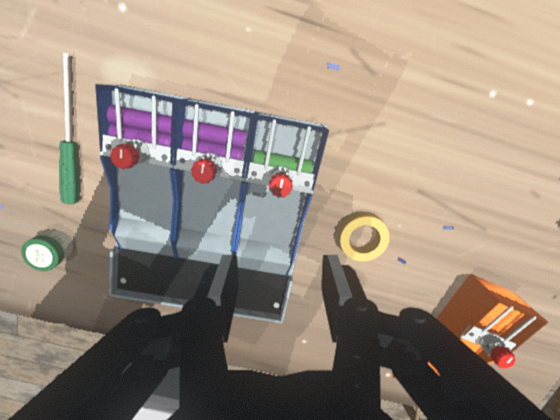

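The wrist view shows the purple lanes' knobs at (124,155) and (204,170). The green lane's knob is at (281,185) with the green cell behind it at (283,162). The orange look-alike is off at the right (500,330).

```bash
cat > look.py <<'E'
from h import *
import sys
S=readout.state(); r,d,c,T=cap('wrist'); save(f'pics/{sys.argv[1]}.png',r); np.savez('wrist.npz',r=r,d=d,T=T)
print('tcp',T_tool()[:3].round(4).tolist(),'qd',abs(S['qd']).max(),{k:v for k,v in c.items() if 'T_' not in k})
h=cv2.cvtColor(r,cv2.COLOR_RGB2HSV)
m=(((h[...,0]<8)|(h[...,0]>172))&(h[...,1]>150)&(h[...,2]>70)).astype(np.uint8)
n,l,s,ce=cv2.connectedComponentsWithStats(m)
for i in range(1,n):
    if s[i,4]>150: print(ce[i].round(1),s[i],np.median(d[l==i]),ray(*ce[i],.083,c,T).round(4),pt(*ce[i],np.median(d[l==i]),c,T).round(4))
E
python3 look.py w2
```

```text
tcp [[0.9559, 0.2936, 0.0014, 0.5943], [0.2936, -0.9559, 0.0009, -0.0878], [0.0016, -0.0004, -1.0, 0.4045]] qd 0.11926764299000364 {'fx': 316.8130339679267, 'fy': 316.8130339679267, 'cx': 279.473376620738, 'cy': 203.2010010714404}
[127.6 162. ] [116 151  26  23 365] 0.29079762 [0.5794 0.0563 0.083 ] [0.5806 0.0549 0.0865]
[206.3 177.3] [196 165  22  23 294] 0.29508525 [ 0.5866 -0.0168  0.083 ] [ 0.5878 -0.0174  0.0868]
[286.1 190.4] [276 180  19  22 234] 0.29935873 [ 0.5963 -0.0927  0.083 ] [ 0.5973 -0.0923  0.0866]
[503.8 361.6] [492 352  25  21 348] 0.37330097 [ 0.4717 -0.3987  0.083 ] [ 0.4702 -0.4011  0.0809]
```

```bash
python3 -m jog '[{"ax":0,"ay":0,"az":0,"tx":0.06,"ty":0.02,"tz":0.6,"gripper":0.5},{"ax":0,"ay":0,"az":0,"tx":0,"ty":0,"tz":0.8,"gripper":0.5},{"ax":0,"ay":0,"az":0,"tx":0,"ty":0,"tz":0.6,"gripper":0.5},{"ax":0,"ay":0,"az":0,"tx":0,"ty":0,"tz":0.3,"gripper":0.5},{"ax":0,"ay":0,"az":0,"tx":0,"ty":0,"tz":0,"gripper":0.5},{"ax":0,"ay":0,"az":0,"tx":0,"ty":0,"tz":0,"gripper":0.5}]'; python3 look.py w3
```

```text
time: 2.45
tcp_pos: [0.5955, -0.0918, 0.2908]
tcp_rot: [0.989, 0.146, 0.001, 0.0]
wrist_force: [-0.3, 0.2, -0.7]
opening: 0.0426
grip_force: 0.0
tcp [[0.9572, 0.2895, 0.0023, 0.5956], [0.2895, -0.9572, -0.0004, -0.0918], [0.0021, 0.001, -1.0, 0.2911]] qd 0.009885548930648452 {'fx': 316.8130339679267, 'fy': 316.8130339679267, 'cx': 279.473376620738, 'cy': 203.2010010714404}
[ 27. 197.] [   7  177   41   39 1043] 0.18207072 [0.5796 0.0569 0.083 ] [0.5814 0.0546 0.0862]
[154.3 220.1] [136 200  39  37 858] 0.18645269 [ 0.5867 -0.0169  0.083 ] [ 0.5885 -0.0179  0.0866]
```

View pics/w3.png

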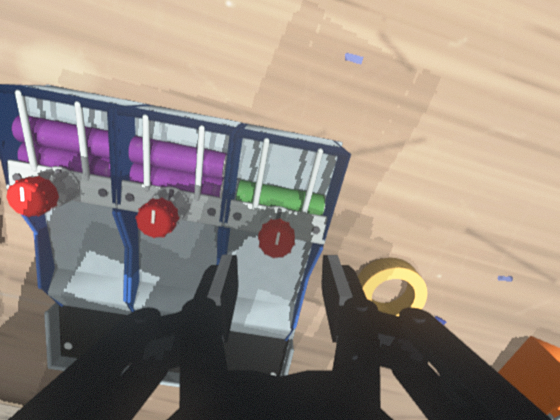

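The knob is at (277,238), centred between the fingers at (225,…) and (335,…), so I'll make a 2 mm correction, go down and grip.

```bash
python3 -m jog '[{"ax":0,"ay":0,"az":0,"tx":-0.03,"ty":-0.03,"tz":0.4,"gripper":0.5},{"ax":0,"ay":0,"az":0,"tx":0,"ty":0,"tz":0.3,"gripper":0.5},{"ax":0,"ay":0,"az":0,"tx":0,"ty":0,"tz":0.14,"gripper":0.5},{"ax":0,"ay":0,"az":0,"tx":0,"ty":0,"tz":0,"gripper":0.5},{"ax":0,"ay":0,"az":0,"tx":0,"ty":0,"tz":0,"gripper":0.9},{"ax":0,"ay":0,"az":0,"tx":0,"ty":0,"tz":0,"gripper":0.9},{"ax":0,"ay":0,"az":0,"tx":0,"ty":0,"tz":0,"gripper":0.9},{"ax":0,"ay":0,"az":0,"tx":0,"ty":0,"tz":0,"gripper":0.9}]'
```

```text
time: 3.5
tcp_pos: [0.5934, -0.0905, 0.2485]
tcp_rot: [0.989, 0.146, 0.001, 0.0]
wrist_force: [-1.2, 0.4, 5.7]
opening: 0.0193
grip_force: 58.9
```

```bash
python3 look.py w4; python3 -c "
import cv2;i=cv2.imread('pics/w4.png');cv2.imwrite('pics/w4c.png',cv2.resize(i[180:400,160:400],None,fx=2.5,fy=2.5))"
```

```text
tcp [[0.9572, 0.2896, 0.0011, 0.5934], [0.2896, -0.9572, 0.0, -0.0905], [0.001, 0.0003, -1.0, 0.2485]] qd 0.0018470564166219697 {'fx': 316.8130339679267, 'fy': 316.8130339679267, 'cx': 279.473376620738, 'cy': 203.2010010714404}
[125.4 248.9] [ 101  222   52   50 1603] 0.1460714 [ 0.5877 -0.0171  0.083 ] [ 0.5897 -0.0182  0.086 ]
[279. 273.] [ 260  248   40   47 1266] 0.15035555 [ 0.5963 -0.0902  0.083 ] [ 0.598  -0.0897  0.0859]
```

View pics/w4c.png

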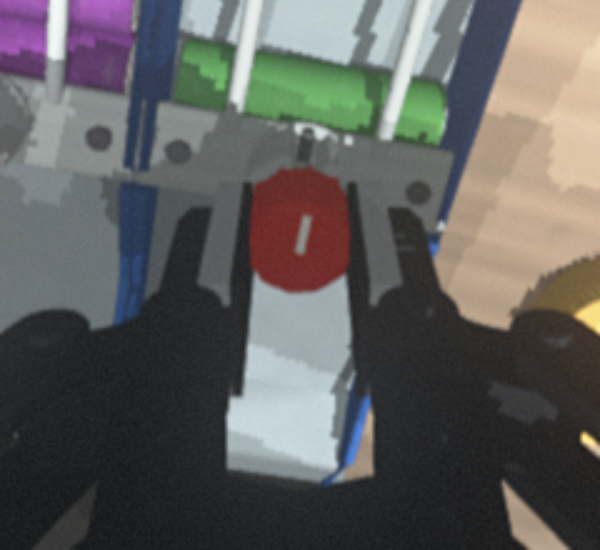

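The pads hold the red knob at crop (300,230) squarely, with the cell behind it at (310,90). Now lift 17.5 mm and turn counter-clockwise.

```bash
python3 -m jog '[{"ax":0,"ay":0,"az":0,"tx":0,"ty":0,"tz":-0.12,"gripper":0.9},{"ax":0,"ay":0,"az":0,"tx":0,"ty":0,"tz":-0.12,"gripper":0.9},{"ax":0,"ay":0,"az":0,"tx":0,"ty":0,"tz":-0.11,"gripper":0.9},{"ax":0,"ay":0,"az":0,"tx":0,"ty":0,"tz":0,"gripper":0.9},{"ax":0,"ay":0,"az":0,"tx":0,"ty":0,"tz":0,"gripper":0.9}]'
```

```text
time: 4.18
tcp_pos: [0.5933, -0.0905, 0.2651]
tcp_rot: [0.989, 0.146, 0.0, 0.0]
wrist_force: [4.1, 1.9, -8.7]
opening: 0.0184
grip_force: 58.9
```

```bash
python3 look.py w5
```

```text
tcp [[0.9572, 0.2895, 0.0004, 0.5933], [0.2895, -0.9572, 0.0001, -0.0906], [0.0004, 0.0001, -1.0, 0.2651]] qd 0.002656079623572048 {'fx': 316.8130339679267, 'fy': 316.8130339679267, 'cx': 279.473376620738, 'cy': 203.2010010714404}
[  6.6 207.8] [  0 189  22  41 482] 0.15866445 [0.5824 0.0497 0.083 ] [0.5834 0.0485 0.0846]
[139.5 234.8] [ 118  211   46   44 1232] 0.16151617 [ 0.587  -0.0169  0.083 ] [ 0.589  -0.018   0.0864]
[278.9 273.8] [ 260  248   39   48 1303] 0.1504567 [ 0.5858 -0.0932  0.083 ] [ 0.5973 -0.0897  0.1026]
```

```bash
python3 -m jog '[{"ax":0,"ay":0,"az":-7,"tx":0,"ty":0,"tz":-0.02,"gripper":0.9},{"ax":0,"ay":0,"az":-10,"tx":0,"ty":0,"tz":0,"gripper":0.9},{"ax":0,"ay":0,"az":-10,"tx":0,"ty":0,"tz":0,"gripper":0.9},{"ax":0,"ay":0,"az":-10,"tx":0,"ty":0,"tz":0,"gripper":0.9},{"ax":0,"ay":0,"az":-10,"tx":0,"ty":0,"tz":0,"gripper":0.9},{"ax":0,"ay":0,"az":-10,"tx":0,"ty":0,"tz":0,"gripper":0.9},{"ax":0,"ay":0,"az":-10,"tx":0,"ty":0,"tz":0,"gripper":0.9},{"ax":0,"ay":0,"az":-8,"tx":0,"ty":0,"tz":0,"gripper":0.9},{"ax":0,"ay":0,"az":0,"tx":0,"ty":0,"tz":0,"gripper":0.9},{"ax":0,"ay":0,"az":0,"tx":0,"ty":0,"tz":0,"gripper":0.9}]'; python3 look.py w6; python3 -c "
from h import *
print(readout.state()['ft_torque'],readout.state()['wrist_force'],R.from_matrix(T_tool()[:3,:3]).as_rotvec())"
```

```text
time: 5.48
tcp_pos: [0.5938, -0.0909, 0.2663]
tcp_rot: [0.696, 0.718, 0.001, 0.001]
wrist_force: [6.2, -0.3, -8.3]
opening: 0.0187
grip_force: 58.9
tcp [[-0.0311, 0.9995, 0.002, 0.5938], [0.9995, 0.0311, -0.0003, -0.0909], [-0.0004, 0.002, -1.0, 0.2663]] qd 0.0013567154967163058 {'fx': 316.8130339679267, 'fy': 316.8130339679267, 'cx': 279.473376620738, 'cy': 203.2010010714404}
[267.3 115.8] [ 244   91   49   50 1542] 0.14293261 [ 0.5867 -0.0169  0.083 ] [ 0.5868 -0.0166  0.0869]
[280.  279.8] [261 257  38  39 853] 0.15062818 [ 0.5954 -0.1044  0.083 ] [ 0.5949 -0.0906  0.1046]
[-0.01330583 -1.15550123 -0.31644861] [ 5.76531754 -0.35980297 -8.15298674] [2.18553322e+00 2.25448530e+00 1.76802551e-03]
```

View pics/w6.png

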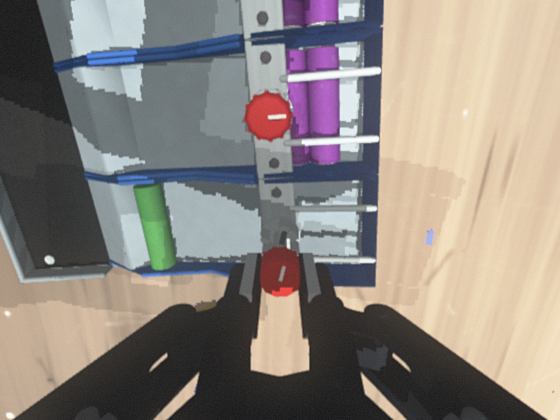

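The cell has already rolled down to the trough (152,225), and the turn met the stop at about 0.3 N m. I'll lower into the notch, let go and rise.

```bash
python3 -m jog '[{"ax":0,"ay":0,"az":0,"tx":0,"ty":0,"tz":0.05,"gripper":0.9},{"ax":0,"ay":0,"az":0,"tx":0,"ty":0,"tz":0.04,"gripper":0.9},{"ax":0,"ay":0,"az":0,"tx":0,"ty":0,"tz":0,"gripper":0.9},{"ax":0,"ay":0,"az":0,"tx":0,"ty":0,"tz":0,"gripper":0.5},{"ax":0,"ay":0,"az":0,"tx":0,"ty":0,"tz":0,"gripper":0.5},{"ax":0,"ay":0,"az":0,"tx":0,"ty":0,"tz":0,"gripper":0.5},{"ax":0,"ay":0,"az":0,"tx":0,"ty":0,"tz":-0.4,"gripper":0.5},{"ax":0,"ay":0,"az":0,"tx":0,"ty":0,"tz":-0.8,"gripper":0.5},{"ax":0,"ay":0,"az":0,"tx":0,"ty":0,"tz":-0.4,"gripper":0.5},{"ax":0,"ay":0,"az":0,"tx":0,"ty":0,"tz":0,"gripper":1},{"ax":0,"ay":0,"az":0,"tx":0,"ty":0,"tz":0,"gripper":1}]'; python3 look.py w7;  python3 - <<'E'
from h import *
f=np.load('wrist.npz'); r,d,T=f['r'],f['d'],f['T']; c=optics.get_calibration('wrist')
h=cv2.cvtColor(r,cv2.COLOR_RGB2HSV)
m=((h[...,0]>40)&(h[...,0]<80)&(h[...,1]>80)).astype(np.uint8)
n,l,s,ce=cv2.connectedComponentsWithStats(m)
for i in range(1,n):
    if s[i,4]>200: print('green',ce[i],s[i],ray(*ce[i],.031,c,T))
E
```

```text
time: 6.9
tcp_pos: [0.5928, -0.0905, 0.3416]
tcp_rot: [0.696, 0.718, -0.0, -0.0]
wrist_force: [-0.5, -0.1, -1.1]
opening: 0.007
grip_force: 0.0
tcp [[-0.032, 0.9995, -0.0013, 0.5927], [0.9995, 0.032, 0.0002, -0.0905], [0.0003, -0.0013, -1.0, 0.3411]] qd 0.018136133639927353 {'fx': 316.8130339679267, 'fy': 316.8130339679267, 'cx': 279.473376620738, 'cy': 203.2010010714404}
[543.1  18.4] [ 522    0   38   42 1170] 0.24795532 [0.7554 0.0436 0.083 ] [0.7949 0.0557 0.0285]
[273.1 109.2] [258  94  33  32 634] 0.21425155 [ 0.5865 -0.0169  0.083 ] [ 0.5866 -0.0167  0.087 ]
[281.7 217.3] [267 202  30  28 516] 0.22646818 [ 0.5952 -0.0967  0.083 ] [ 0.5949 -0.0901  0.0996]
green [182.56055363 194.65484429] [ 169  162   28   67 1156] [ 0.50387297 -0.09788485  0.031     ]
```

View pics/w7.png

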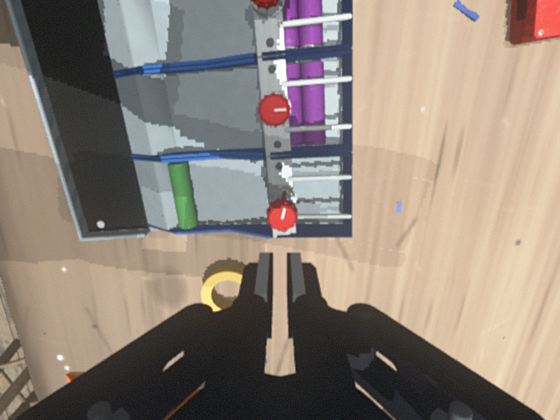

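The pin stays up by 12.8 mm, so it's parked in its notch: the knob at (282,217) measures about 0.0996 against 0.087 for its neighbour. The cell lies in the trough at (183,195). To push, I'll open the gripper and use the rear finger, leaning 10° so it touches below mid-height.

```bash
python3 -m jog '[{"ax":0,"ay":0,"az":-3.9,"tx":0,"ty":-0.3,"tz":0,"gripper":0},{"ax":0,"ay":0,"az":0,"tx":0,"ty":-0.7,"tz":0,"gripper":0},{"ax":0,"ay":0,"az":0,"tx":0,"ty":-0.5,"tz":0,"gripper":0},{"ax":0,"ay":0,"az":0,"tx":0,"ty":-0.24,"tz":0,"gripper":0},{"ax":5,"ay":0,"az":0,"tx":0,"ty":0,"tz":0,"gripper":0},{"ax":5,"ay":0,"az":0,"tx":0,"ty":0,"tz":0,"gripper":0},{"ax":0,"ay":0,"az":0,"tx":0,"ty":0.14,"tz":0.8,"gripper":0},{"ax":0,"ay":0,"az":0,"tx":0,"ty":0.14,"tz":0.8,"gripper":0},{"ax":0,"ay":0,"az":0,"tx":0,"ty":0.14,"tz":0.8,"gripper":0},{"ax":0,"ay":0,"az":0,"tx":0,"ty":0,"tz":0,"gripper":0},{"ax":0,"ay":0,"az":0,"tx":0,"ty":0,"tz":0,"gripper":0}]'; python3 look.py w8
```

```text
time: 8.32
tcp_pos: [0.507, -0.0984, 0.2206]
tcp_rot: [0.668, 0.739, -0.064, -0.058]
wrist_force: [-0.2, 1.2, 0.6]
opening: 0.085
grip_force: 0.0
tcp [[-0.0999, 0.9802, -0.1709, 0.5072], [0.995, 0.0983, -0.0177, -0.0984], [-0.0006, -0.1718, -0.9851, 0.2212]] qd 0.026295233700421385 {'fx': 316.8130339679267, 'fy': 316.8130339679267, 'cx': 279.473376620738, 'cy': 203.2010010714404}
```

View pics/w8.png

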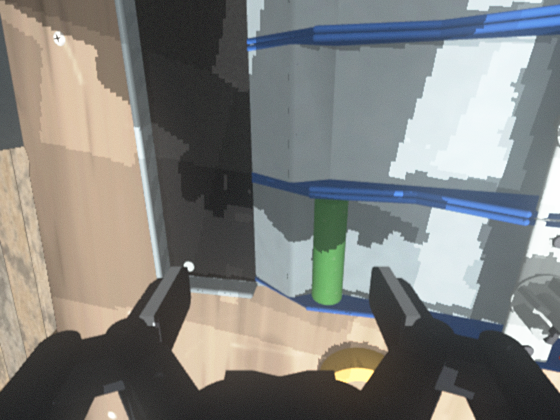

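Rear fingertip at about (385,268) is behind the cell (330,250), and the front one is over the tray. Going down to find the floor.

```bash
python3 -m jog '[{"ax":0,"ay":0,"az":0,"tx":0,"ty":0.05,"tz":0.3,"gripper":0},{"ax":0,"ay":0,"az":0,"tx":0,"ty":0.04,"tz":0.2,"gripper":0},{"ax":0,"ay":0,"az":0,"tx":0,"ty":0,"tz":0,"gripper":0},{"ax":0,"ay":0,"az":0,"tx":0,"ty":0,"tz":0,"gripper":0}]'
python3 -m jog '[{"ax":0,"ay":0,"az":0,"tx":0,"ty":0.01,"tz":0.05,"gripper":0},{"ax":0,"ay":0,"az":0,"tx":0,"ty":0,"tz":0,"gripper":0}]'
python3 - <<'E'
from h import *
r,d,c,T=cap('wrist'); save('pics/w9.png',r)
E
```

```text
time: 8.88
tcp_pos: [0.5065, -0.0983, 0.1945]
tcp_rot: [0.668, 0.739, -0.065, -0.059]
wrist_force: [-0.7, -0.7, -0.8]
opening: 0.0851
grip_force: 0.0
time: 9.12
tcp_pos: [0.5065, -0.0983, 0.1919]
tcp_rot: [0.668, 0.739, -0.065, -0.058]
wrist_force: [0.1, 0.1, 0.5]
opening: 0.0854
grip_force: 0.0
```

View pics/w9.png

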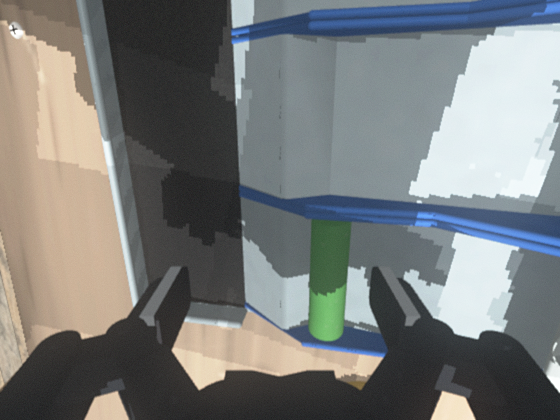

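The rear tip at (378,270) is level with the middle of the cell (330,280) and clear behind it. Stepping down.

```bash
R='z'; python3 -m jog '[{"ax":0,"ay":0,"az":0,"tx":0,"ty":0.01,"tz":0.04,"gripper":0},{"ax":0,"ay":0,"az":0,"tx":0,"ty":0,"tz":0,"gripper":0}]'
python3 -m jog '[{"ax":0,"ay":0,"az":0,"tx":0,"ty":0.01,"tz":0.04,"gripper":0},{"ax":0,"ay":0,"az":0,"tx":0,"ty":0,"tz":0,"gripper":0}]'
```

```text
time: 9.43
tcp_pos: [0.5067, -0.0983, 0.1898]
tcp_rot: [0.668, 0.739, -0.065, -0.059]
wrist_force: [-0.1, 0.5, -0.2]
opening: 0.0851
grip_force: 0.0
time: 9.68
tcp_pos: [0.5068, -0.0982, 0.1877]
tcp_rot: [0.668, 0.739, -0.065, -0.059]
wrist_force: [0.5, -0.1, 0.3]
opening: 0.0856
grip_force: 0.0
```

```bash
python3 -m jog '[{"ax":0,"ay":0,"az":0,"tx":0,"ty":0.005,"tz":0.03,"gripper":0},{"ax":0,"ay":0,"az":0,"tx":0,"ty":0,"tz":0,"gripper":0}]' | sed -n '2p;4p'
python3 -m jog '[{"ax":0,"ay":0,"az":0,"tx":0,"ty":0.005,"tz":0.03,"gripper":0},{"ax":0,"ay":0,"az":0,"tx":0,"ty":0,"tz":0,"gripper":0}]'| sed -n '2p;4p'
```

```text
tcp_pos: [0.5067, -0.0982, 0.1862]
wrist_force: [-0.5, -0.1, 0.6]
tcp_pos: [0.5068, -0.0982, 0.1848]
wrist_force: [0.2, 0.2, 0.9]
```

```bash
python3 -m jog '[{"ax":0,"ay":0,"az":0,"tx":0,"ty":0.005,"tz":0.03,"gripper":0},{"ax":0,"ay":0,"az":0,"tx":0,"ty":0,"tz":0,"gripper":0}]' | sed -n '2p;4p'
python3 -m jog '[{"ax":0,"ay":0,"az":0,"tx":0,"ty":0.005,"tz":0.02,"gripper":0},{"ax":0,"ay":0,"az":0,"tx":0,"ty":0,"tz":0,"gripper":0}]'| sed -n '2p;4p'
```

```text
tcp_pos: [0.5069, -0.0982, 0.1843]
wrist_force: [-2.7, 0.5, 12.0]
tcp_pos: [0.507, -0.0983, 0.184]
wrist_force: [-5.2, 2.3, 23.4]
```

```bash
python3 -m jog '[{"ax":0,"ay":0,"az":0,"tx":0,"ty":-0.015,"tz":-0.08,"gripper":0},{"ax":0,"ay":0,"az":0,"tx":0,"ty":-0.07,"tz":0.023,"gripper":0},{"ax":0,"ay":0,"az":0,"tx":0,"ty":-0.065,"tz":0.023,"gripper":0},{"ax":0,"ay":0,"az":0,"tx":0,"ty":0,"tz":0,"gripper":0}]' | sed -n '2p;4p'
python3 -m jog '[{"ax":0,"ay":0,"az":0,"tx":0,"ty":-0.1,"tz":-0.033,"gripper":0},{"ax":0,"ay":0,"az":0,"tx":0,"ty":-0.1,"tz":-0.033,"gripper":0},{"ax":0,"ay":0,"az":0,"tx":0,"ty":0,"tz":0,"gripper":0}]'| sed -n '2p;4p'
python3 - <<'E'
from h import *
r,d,c,T=cap('wrist'); h=cv2.cvtColor(r,cv2.COLOR_RGB2HSV)
m=((h[...,0]>40)&(h[...,0]<80)&(h[...,1]>80)).astype(np.uint8)
n,l,s,ce=cv2.connectedComponentsWithStats(m)
O=np.array([.5025,-.0995,0]);ex=np.array([.995,.0993,0])
for i in range(1,n):
    if s[i,4]>300: print(ce[i],s[i],np.dot(ray(*ce[i],.03,c,T)-O,ex), (T_tool()[:3,3]-O)@ex+.0141)
E
```

```text
tcp_pos: [0.4993, -0.0989, 0.1848]
wrist_force: [-0.5, -0.1, -0.4]
tcp_pos: [0.4902, -0.0999, 0.1904]
wrist_force: [0.1, 0.5, -0.1]
[350.6542735  283.80918803] [ 329  220   47  131 4680] -0.006585579964296584 0.002050850064666541
```

```bash
cat > g.py <<'E'
from h import *
O=np.array([.5025,-.0995,0]);ex=np.array([.995,.0993,0]);ey=np.array([-.0993,.995,0])
for n,z in(('wrist',.03),('top',.015)):
    r,d,c,T=cap(n); h=cv2.cvtColor(r,cv2.COLOR_RGB2HSV)
    m=((h[...,0]>40)&(h[...,0]<80)&(h[...,1]>80)).astype(np.uint8)
    k,l,s,ce=cv2.connectedComponentsWithStats(m)
    for i in range(1,k):
        if s[i,4]>(300 if n=='wrist' else 30):
            p=ray(*ce[i],z,c,T)-O
            if abs(p@ex)<.13 and abs(p@ey)<.15: print(n,ce[i].round(),s[i],'lane xy',(p@ex).round(4),(p@ey).round(4),'finger',((T_tool()[:3,3]-O)@ex+.0141).round(4))
E
python3 -m jog '[{"ax":0,"ay":0,"az":0,"tx":0,"ty":-0.095,"tz":-0.031,"gripper":0},{"ax":0,"ay":0,"az":0,"tx":0,"ty":-0.095,"tz":-0.031,"gripper":0},{"ax":0,"ay":0,"az":0,"tx":0,"ty":-0.095,"tz":-0.031,"gripper":0},{"ax":0,"ay":0,"az":0,"tx":0,"ty":0,"tz":0,"gripper":0}]'| sed -n '2p;4p'; python3 g.py
```

```text
tcp_pos: [0.477, -0.1012, 0.1974]
wrist_force: [0.5, 1.0, -0.2]
wrist [346. 281.] [ 324  217   47  132 4679] lane xy -0.0219 -0.0011 finger -0.0113
```

```bash
python3 -m jog '[{"ax":0,"ay":0,"az":0,"tx":0,"ty":-0.07,"tz":-0.015,"gripper":0},{"ax":0,"ay":0,"az":0,"tx":0,"ty":-0.08,"tz":0.014,"gripper":0},{"ax":0,"ay":0,"az":0,"tx":0,"ty":0,"tz":0,"gripper":0},{"ax":0,"ay":0,"az":0,"tx":0,"ty":0,"tz":0,"gripper":0}]'| sed -n '2p;4p'; python3 g.py
```

```text
tcp_pos: [0.4701, -0.1019, 0.1986]
wrist_force: [0.9, 0.0, 0.6]
wrist [211. 247.] [ 190  194   40  110 3421] lane xy -0.0973 0.0105 finger -0.0183
```

The cell is over the lip and in the tray. Retreating straight up, then back away to check.

```bash
python3 -m jog '[{"ax":0,"ay":0,"az":0,"tx":0,"ty":-0.07,"tz":-0.4,"gripper":0},{"ax":0,"ay":0,"az":0,"tx":0,"ty":-0.14,"tz":-0.8,"gripper":0},{"ax":0,"ay":0,"az":0,"tx":0,"ty":-0.17,"tz":-0.98,"gripper":0},{"ax":0,"ay":0,"az":0,"tx":0,"ty":-0.17,"tz":-0.98,"gripper":0},{"ax":-10,"ay":0,"az":0,"tx":0,"ty":0,"tz":0,"gripper":0},{"ax":0,"ay":0,"az":0,"tx":-1,"ty":0,"tz":-0.4,"gripper":0},{"ax":0,"ay":0,"az":0,"tx":-1,"ty":0,"tz":0,"gripper":0},{"ax":0,"ay":0,"az":0,"tx":-1,"ty":0,"tz":0,"gripper":0},{"ax":0,"ay":0,"az":0,"tx":-1,"ty":0,"tz":0,"gripper":0},{"ax":0,"ay":0,"az":0,"tx":-1,"ty":0,"tz":0,"gripper":0},{"ax":0,"ay":0,"az":0,"tx":0,"ty":0,"tz":0,"gripper":0},{"ax":0,"ay":0,"az":0,"tx":0,"ty":0,"tz":0,"gripper":0}]'; python3 g.py;  python3 -m jog '[{"ax":0,"ay":0,"az":0,"tx":0,"ty":0,"tz":0,"gripper":0},{"ax":0,"ay":0,"az":0,"tx":0,"ty":0,"tz":0,"gripper":0},{"ax":0,"ay":0,"az":0,"tx":0,"ty":0,"tz":0,"gripper":0},{"ax":0,"ay":0,"az":0,"tx":0,"ty":0,"tz":0,"gripper":0},{"ax":0,"ay":0,"az":0,"tx":0,"ty":0,"tz":0,"gripper":0},{"ax":0,"ay":0,"az":0,"tx":0,"ty":0,"tz":0,"gripper":0},{"ax":0,"ay":0,"az":0,"tx":0,"ty":0,"tz":0,"gripper":0},{"ax":0,"ay":0,"az":0,"tx":0,"ty":0,"tz":0,"gripper":0}]'|tail -4; python3 g.py; python3 - <<'E'
from h import *
r,d,c,T=cap('top'); save('pics/end.png',r[130:300,160:360],3)
E
```

```text
time: 14.3
tcp_pos: [0.495, -0.3503, 0.3785]
tcp_rot: [0.671, 0.741, 0.0, -0.001]
wrist_force: [0.1, 0.5, -0.1]
opening: 0.085
grip_force: 0.0
top [289. 269.] [275 265  28   9 193] lane xy -0.1056 0.0008 finger -0.0179
tcp_rot: [0.671, 0.742, 0.0, 0.0]
wrist_force: [0.5, -0.7, -0.2]
opening: 0.0853
grip_force: 0.0
top [289. 269.] [276 266  27   8 190] lane xy -0.1054 0.0005 finger -0.0179
```

View pics/end.png

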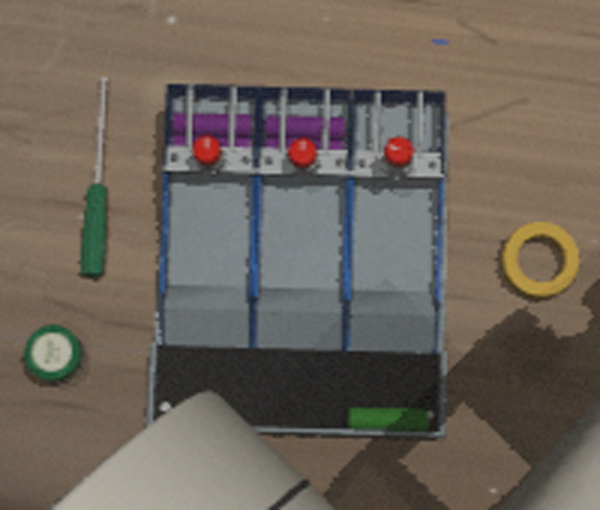

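The green cell rests in the tray against the front wall at (390,417). The purple cells and pins are unchanged, the green lane's knob is parked at (398,150), and the things beside the bin haven't moved. Handing in.

```bash
python3 -c "
from workcell import close_job
print(close_job())"
```

```text
the job is handed in; nothing more can be done
None
```

I handed the job in at about 15.5 s: the green cell is at rest in the front tray and its pin is parked in the notch, while both purple lanes and the things beside the bin look unchanged in the last picture.

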